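Transfer a pipe run's fittings to the carrying rack in their order

ROBOT

A 7-joint arm with a two-finger parallel gripper is mounted at the origin on the work surface. World frame = base frame: x ahead of the robot, y to its left, z up, the work surface at z = 0. Lengths are in m, angles in rad, forces in N, time in s.
With the tool pointing down it reaches from about 0.425 to 0.95 m from the base axis. Payload 16.7 kg.
Tool frame: the origin (TCP) lies at the very end of the fingers, on their centre line; the grasp point (between the pads) lies 19 mm behind it; x points along the fingers, y is the direction in which the jaws open and shut, and the axes are right-handed (so a half turn about x gives the same grasp; the last joint's range is limited). The gripper opens to 94 mm and grips with 3 to 60 N. Pads are 16 mm wide; open, the fingers measure 119 mm over their backs; the gripper's body (75 mm by 177 mm) begins 78 mm behind the grasp point.
Start: joints at [-1.385, 0.426, 0.074, 1.606, -0.034, 1.111, -0.067], TCP at [0.222, 0.637, 0.205] pointing down, gripper open.
Joint ranges: [-2.85, 2.85], [-0.5, 2.14], [-1.23, 1.37], [0.21, 2.46], [-1.02, 4.16], [0.16, 2.05], [-2.73, 2.73]. Speed limits (rad/s): [1.89, 1.89, 2.39, 2.39, 3.01, 3.01, 3.01].

INTERFACE

Orientations are given as a unit quaternion [x, y, z, w].
In Python, from cell import * gives the robot as it stands.
- The arm moves only by the shell command python3 -m creep 'ROWS' [FORCE]. ROWS is text: rows parted by semicolons, each of 7 numbers parted by spaces: the shift along the tool's x, y, z in cm, then the turn, a rotation vector about the tool's x, y, z in rad, then the finger opening in cm, from 0 to 9.4. In form: x y z rx ry rz jaw; .... A call has 1 to 20 rows; each row shifts and turns the commanded pose from where the row before left it, along the tool's axes as they then stand; what a row does not reach is not made up. A row lasts 1/10 s, in which the tool goes at most 50 mm and 8.59 degrees, less where a joint would pass 70% of its speed; a pose out of reach is approached as far as the arm can. A call with a gripper value outside its range is refused whole. The fingers move at their own pace and stop on an object; FORCE is the grip in N (left out, the last holds). Time passes only in rows, so rows that do not move let the fingers close. It gives the time, the measured TCP pose, the force and the opening at its end, in the units of the state.
- get_state(): the state, without advancing time (a new reading comes with each control period).
- grab_frame(name): name is "scene" or "top" or "wrist"; returns a dict with "frame" (384x512x3 uint8, red, green, blue), "fx", "fy", "cx", "cy" (pixels), "eye" and "attitude" of the camera in the world; the wrist camera has in their place "T_tool_cam" (4x4, takes a point from camera to tool coordinates, whose origin is the TCP and whose axes are the tool frame's). Camera axes: x right, y down, z forward; pixel columns grow to the right and rows downward; lengths in m; the calibration is good to about 2 mm. A picture is of the moment at which its call begins: read the wrist's pose just before it. There is no depth.
- close_job(): hands the job in, once; it reports no verdict.
The state is a dict: "time_s": time; "joints": joint angles; "qvel": joint speeds; "effort": joint torques, N m; "tool_pos": TCP position; "eef_rot": TCP orientation; "ft_force": force on the tool from outside, world axes, zero at the start; "wrist_torque": the same for the moment, N m; "grip_width": finger opening in m.
Only numpy, scipy, OpenCV 4.12 (cv2) and the standard library are available. Lean on these libraries where they do the work, as an engineer would, in place of code of your own. Each camera call takes 0.05 s, during which the arm holds its last target. There are 200 camera calls.

TASK

The four fittings on the oak bench rack stand in the order in which they will go onto the pipe run, counted from the end with the hanging eye. Move them all to the grey steel carrying rack in that same order, so that the one next to the eye ends up next to the handle and so on down the row, each standing upright and fully down over its own pin. Set them down, do not drop them, and leave them all released.

Things in the scene. Friction and masses are not known exactly. Their poses are not given: they have to be found in the camera images.
- coupling: black malleable-iron pipe coupling standing on end: plain round sleeve 36 mm across, 40 mm tall, a bead at either end, 24 mm bore right through, 0.17 kg. Origin: on the vertical bore's axis at the underside, z up. Grip across any diameter, 26 to 30 mm above its underside.
- tee: brass pipe tee on one end of its run: upright tube 34 mm across, 60 mm tall, 24 mm bore right through; one level branch, 32 mm across, 30 mm up, points along its own +y to 30 mm from the bore axis; 0.30 kg. Origin: on the vertical bore's axis at the underside, z up. Grip across its x axis (34 mm wide, square to the branch), 28 to 42 mm above its underside.
- elbow: galvanised 90-degree pipe elbow on one mouth: upright leg 34 mm across, 24 mm bore open below, 30 mm deep, rounded top 45 mm up; level leg, 32 mm across, 30 mm up, points along its own +y to 30 mm from the bore axis; 0.22 kg. Origin: on the vertical bore's axis at the underside, z up. Grip across its x axis (34 mm wide, square to the level leg), 28 mm above its underside.
- union: brass pipe union standing on end: big hexagon nut, 46 mm across flats, 14 to 38 mm up, between round collars 34 mm across; 52 mm tall, 24 mm bore right through, 0.34 kg. Origin: on the vertical bore's axis at the underside, z up. Two nut flats face its own +x and -x: grip across them (46 mm), 26 to 30 mm above its underside.
- coupling_seat: the bench-rack seat on which the coupling stands at the start; the four look alike: black rubber disc, 38 mm across, 3 mm thick, fixed on the board, with an upright steel pin 6 mm thick, its round tip 27 mm above the disc's underside. Origin: centre of the disc's underside, z up. Which seat of the row it is, is drawn anew each time
- tee_seat: the bench-rack seat on which the tee stands at the start; the four look alike: black rubber disc, 38 mm across, 3 mm thick, fixed on the board, with an upright steel pin 6 mm thick, its round tip 27 mm above the disc's underside. Origin: centre of the disc's underside, z up. Which seat of the row it is, is drawn anew each time
- elbow_seat: the bench-rack seat on which the elbow stands at the start; the four look alike: black rubber disc, 38 mm across, 3 mm thick, fixed on the board, with an upright steel pin 6 mm thick, its round tip 27 mm above the disc's underside. Origin: centre of the disc's underside, z up. Which seat of the row it is, is drawn anew each time
- union_seat: the bench-rack seat on which the union stands at the start; the four look alike: black rubber disc, 38 mm across, 3 mm thick, fixed on the board, with an upright steel pin 6 mm thick, its round tip 27 mm above the disc's underside. Origin: centre of the disc's underside, z up. Which seat of the row it is, is drawn anew each time
- bench_rack: fixed dark oak board, 84 x 270 mm, top 20 mm above the bench; seats in a row on its own y at +105 (first, next to the flat steel hanging eye that sticks out 35 mm at the +y end), +35, -35, -105 mm. Origin: underside centre at bench level, z up. Fittings stand on the discs, 23 mm above the bench; branches of tee and elbow point towards the eye within 20 deg
- carry_rack: fixed grey sheet-steel rack, 84 x 270 mm, deck 20 mm above the bench, empty; seats on its own y at +105 (first, next to the D-shaped rod handle that sticks out 35 mm at the +y end), +35, -35, -105 mm: black discs 38 mm across, tops 23 mm, 6 mm pins with tips 47 mm above the bench. Origin: underside centre at bench level, z up. Racks stand left or right, at any angle
Mind the look-alikes: they are no part of the job. Leave any green look-alike of the union alone. What is shaped like the elbow but green is not meant.

How it is judged:
By the outcome, as a careful person would: the job done as asked, in the order asked, and still so for the second after the job is handed in, with the robot touching nothing.
It also fails if it takes over 115 s, if anything falls off the work surface, if the arm or the gripper's body presses on something with over 40 N, if the wrist force passes 120 N, or if a joint passes its speed limit or range.

## Working session

There is one attempt and no reset: what is moved stays moved. The work goes in short steps, Python scripts to look and compute and a shell command to move; the robot and the scene stay as the last step left them, time stands still between calls to the robot, and variables do not carry over. Pictures are saved under pics/ and viewed, about 12 in all and at most 16, crops included, and the job is handed in when it is done.

```bash
mkdir -p pics; ls; python3 - <<'E'
from cell import *
import cv2,json
s=get_state(); print({k:s[k] for k in('time_s','tool_pos','eef_rot','grip_width','ft_force')})
for n in('scene','top'):
    f=grab_frame(n); cv2.imwrite(f'pics/{n}0.png',f['frame'][:,:,::-1]); print(n,{k:f[k] for k in f if k!='frame'})
    import pickle; pickle.dump(f,open(f'pics/{n}0.pkl','wb'))
f=grab_frame('wrist');print(f['T_tool_cam'],f['fx'],f['cx'],f['cy'])
E
```

```text
pics
{'time_s': 0.0, 'tool_pos': array([0.22166215, 0.63710091, 0.20479108]), 'eef_rot': array([ 0.11738609,  0.69726191, -0.11827806,  0.69717762]), 'grip_width': 0.09418828186817575, 'ft_force': array([ 0.59771891, -0.21185004,  0.04979123])}
scene {'fx': 442.914121283091, 'fy': 442.914121283091, 'cx': 258.8357206526796, 'cy': 187.99174838790415, 'eye': array([0.99634487, 0.5522941 , 0.6224259 ]), 'attitude': array([ 0.31726917,  0.84034625, -0.4101457 , -0.15792072])}
top {'fx': 422.05888769416254, 'fy': 422.05888769416254, 'cx': 254.14824837344676, 'cy': 194.30081673661786, 'eye': array([ 0.42373296, -0.00340257,  0.9215585 ]), 'attitude': array([ 0.71539334, -0.69592033,  0.04371035, -0.04468402])}
[[ 6.19540014e-04 -2.66732580e-01  9.63770381e-01 -1.79814174e-01]
 [ 9.99999292e-01  1.14438151e-03 -3.26110605e-04  7.65088900e-05]
 [-1.01593668e-03  9.63769900e-01  2.66733101e-01 -7.62563937e-02]
 [ 0.00000000e+00  0.00000000e+00  0.00000000e+00  1.00000000e+00]] 321.8351357717945 256.099190271624 187.39407702823246
```

View pics/top0.png

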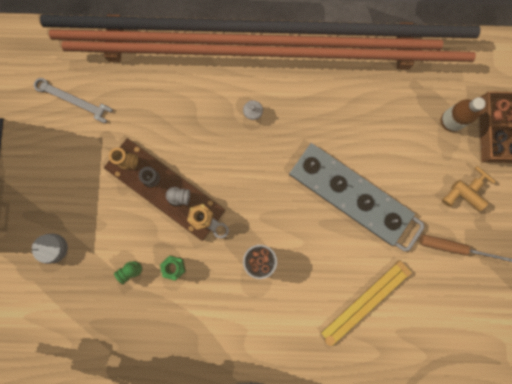

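View pics/scene0.png

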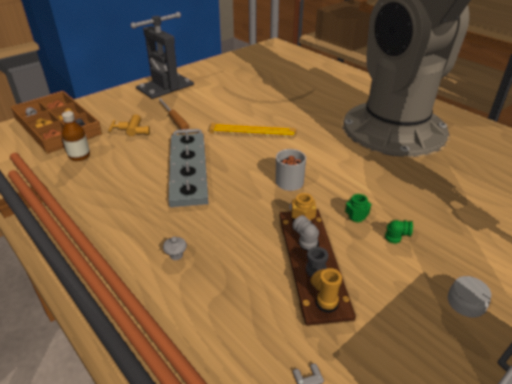

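The top view shows the bench rack with its eye at (220,229). From the eye the order is union (200,215), elbow (177,196), coupling (148,175), tee (120,158). The carry rack's handle is at (413,235). The look-alikes are the green nut (173,267), the green elbow (128,271) and a brass tee-like valve (467,193), which stands off the rack. The ones meant are those on the rack.

```bash
cat > h.py <<'E'
import numpy as np,cv2,pickle
from scipy.spatial.transform import Rotation as R
def cam(f,st=None):
    if 'eye' in f: return R.from_quat(f['attitude']).as_matrix(),np.array(f['eye'])
    Rt=R.from_quat(st['eef_rot']).as_matrix();T=np.array(f['T_tool_cam'])
    return Rt@T[:3,:3],Rt@T[:3,3]+st['tool_pos']
def ray(f,p,z,st=None):
    Rc,e=cam(f,st);d=Rc@np.array([(p[0]-f['cx'])/f['fx'],(p[1]-f['cy'])/f['fy'],1]);return e+d*(z-e[2])/d[2]
def proj(f,P,st=None):
    Rc,e=cam(f,st);q=Rc.T@(np.asarray(P)-e);return np.array([f['fx']*q[0]/q[2]+f['cx'],f['fy']*q[1]/q[2]+f['cy']])
E
python3 - <<'E'
from h import *
f=pickle.load(open('pics/top0.pkl','rb'));im=f['frame'][:,:,::-1].copy()
cv2.imwrite('pics/crop1.png',cv2.resize(im[130:250,95:245],None,fx=5,fy=5,interpolation=cv2.INTER_CUBIC))
# carry discs
g=im.max(2); roi=np.zeros_like(g);roi[140:245,285:425]=1
m=((g<70)&(roi>0)).astype(np.uint8)
P=[]
n,l,s,c=cv2.connectedComponentsWithStats(m)
for i in range(1,n):
    if s[i,4]>60: w=ray(f,c[i],.023);P.append(w);print('disc',c[i].round(1),s[i,4],s[i,2:4],w.round(4))
hsv=cv2.cvtColor(im,cv2.COLOR_BGR2HSV)
b=np.int32(im)
m=((b[...,2]-b[...,0]<20)&(g>70)&(g<190)&(roi>0)).astype(np.uint8)
m=cv2.morphologyEx(m,cv2.MORPH_CLOSE,np.ones((9,9)));m=cv2.morphologyEx(m,cv2.MORPH_OPEN,np.ones((15,15)))
c=max(cv2.findContours(m,0,2)[0],key=cv2.contourArea);r=cv2.minAreaRect(c);print('rack',r,ray(f,r[0],.02)); bx=np.array([ray(f,p,.02)[:2] for p in cv2.boxPoints(r)]);print(bx.round(4))
for p in((113,165),(130,142),(205,240),(165,180)):print(p,im[p[1],p[0]],hsv[p[1],p[0]])
E
```

```text
disc [311.3 165.7] 119 [14 15] [ 0.6024 -0.1225  0.023 ]
disc [338.  183.7] 141 [16 14] [ 0.5646 -0.1803  0.023 ]
disc [365.  202.4] 149 [16 15] [ 0.5257 -0.2382  0.023 ]
disc [392.3 221.3] 150 [16 15] [ 0.4869 -0.2962  0.023 ]
rack ((351.6290283203125, 194.1107177734375), (124.9480972290039, 38.30690002441406), 34.2868766784668) [ 0.54328107 -0.21039569  0.02      ]
[[ 0.5818 -0.0753]
 [ 0.6533 -0.1213]
 [ 0.5052 -0.3439]
 [ 0.4366 -0.2968]]
(113, 165) [42 63 96] [ 12 143  96]
(130, 142) [48 67 99] [ 11 131  99]
(205, 240) [ 77 110 138] [ 16 113 138]
(165, 180) [32 46 68] [ 12 135  68]
```

View pics/crop1.png

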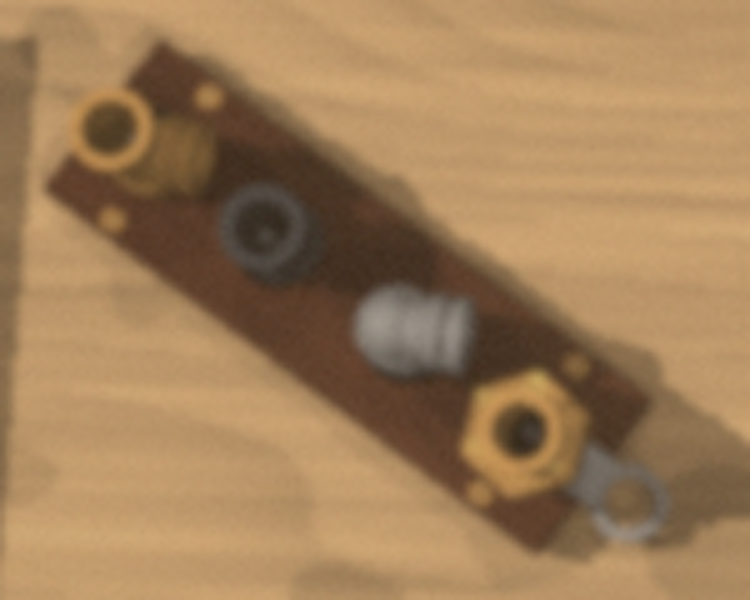

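Brass hexagon at crop (524,430) is the union, next to the eye (628,500). Then come the elbow (398,330), coupling (264,228) and tee (111,128). The green ones are off the rack.

```bash
cat >> h.py <<'E'
def go(st,P,yaw=None):
    """TCP target P, jaw-axis (tool y) yaw mod pi; prints turn about tool axes then shift in turned tool axes (cm)"""
    R0=R.from_quat(st['eef_rot']).as_matrix()
    if yaw is None: yaw=np.arctan2(R0[1,1],R0[0,1])
    c=[]
    for k in(0,np.pi):
        y=np.array([np.cos(yaw+k),np.sin(yaw+k),0]);x=np.array([0,0,-1.]);Rn=np.c_[x,y,np.cross(x,y)]
        c.append((np.linalg.norm(R.from_matrix(R0.T@Rn).as_rotvec()),k,Rn))
    for a,k,Rn in sorted(c,key=lambda t:t[0]): print('turn',R.from_matrix(R0.T@Rn).as_rotvec().round(3),'then shift cm',(Rn.T@(np.array(P)-st['tool_pos'])*100).round(2))
E
python3 - <<'E'
from h import *
from cell import get_state
f=pickle.load(open('pics/top0.pkl','rb'))
cv=lambda x,y:(x/5+95-.4,y/5+130-.4)
cor=[ray(f,cv(*p),.02)[:2] for p in((162,43),(47,187),(540,550),(652,402))]
cor=np.array(cor);C=cor.mean(0);d=(cor[2]+cor[3]-cor[0]-cor[1]);L=np.linalg.norm(d)/2;d/=np.linalg.norm(d)
print('bench',C,np.degrees(np.arctan2(d[1],d[0])),L)
for i,o in enumerate((.105,.035,-.035,-.105)):print('seat',i+1,(C+d*o).round(4))
for n,p,z in(('tee',(111,128),.083),('coup',(264,228),.063),('union',(524,430),.075),('elbow',(398,330),.05)):print(n,ray(f,cv(*p),z)[:2].round(4))
st=get_state();print(R.from_quat(st['eef_rot']).as_matrix().round(3))
def dirn(a,b,z):
    v=ray(f,cv(*b),z)-ray(f,cv(*a),z);return np.degrees(np.arctan2(v[1],v[0]))
print('elbow dir',dirn((398,330),(465,337),.053),'union vertex axis',dirn((515,497),(540,368),.055))
print('tee dir',dirn((111,128),(205,165),.07))
go(st,[*(C+d*.105),.2],np.arctan2(d[1],d[0])+np.pi/2)
E
```

```text
bench [0.5448647  0.19374582] -124.44691914327257 0.2672506171125566
seat 1 [0.4855 0.1072]
seat 2 [0.5251 0.1649]
seat 3 [0.5647 0.2226]
seat 4 [0.6043 0.2803]
tee [0.6013 0.2796]
coup [0.5653 0.2204]
union [0.484 0.108]
elbow [0.526  0.1655]
[[-0.     0.329  0.944]
 [-0.001  0.944 -0.329]
 [-1.    -0.001  0.   ]]
elbow dir -94.41222601851132 union vertex axis -8.487972430995717
tee dir -109.9705498264428
turn [-1.304e+00 -1.000e-03  1.000e-03] then shift cm [  0.49 -51.73 -28.79]
turn [1.837e+00 1.000e-03 1.000e-03] then shift cm [ 0.49 51.73 28.79]
```

```bash
python3 -m creep '0 -2.76 2.81 0 0 0 9.4;0 -2.76 2.81 0 0 0 9.4;0 -2.76 2.81 0 0 0 9.4;0 -2.76 2.81 0 0 0 9.4;0 -2.76 2.81 0 0 0 9.4;0 -2.76 2.81 0 0 0 9.4;0 -2.76 2.81 0 0 0 9.4;0 -2.76 2.81 0 0 0 9.4;0 -2.76 2.81 0 0 0 9.4;0 -2.76 2.81 0 0 0 9.4;0 -2.76 2.81 0 0 0 9.4;0 -2.76 2.81 0 0 0 9.4;0 -2.76 2.81 0 0 0 9.4;0 -2.76 2.81 0 0 0 9.4;0 -2.76 2.81 0 0 0 9.4' 30 
python3 -m creep '0 0 0 0.147 0 0 9.4;0 0 0 0.147 0 0 9.4;0 0 0 0.147 0 0 9.4;0 0 0 0.147 0 0 9.4;0 0 0 0.147 0 0 9.4;0 0 0 0.147 0 0 9.4;0 0 0 0.147 0 0 9.4;0 0 0 0.147 0 0 9.4;0 0 0 0.147 0 0 9.4;0 0 0 0.147 0 0 9.4;0 0 0 0.147 0 0 9.4;0 0 0 0.147 0 0 9.4;0 0 0 0.147 0 0 9.4;0 0 0 0 0 0 9.4;0 0 0 0 0 0 9.4'
cat > look.py <<'E'
import sys
from h import *
from cell import *
st=get_state();f=grab_frame('wrist');n=sys.argv[1]
pickle.dump((st,f),open(f'pics/{n}.pkl','wb'));cv2.imwrite(f'pics/{n}.png',f['frame'][:,:,::-1])
print(st['time_s'],st['tool_pos'].round(4),st['ft_force'].round(1),st['grip_width'],np.round(st['joints'],2))
E
python3 look.py w1
```

```text
time_s: 1.65
tool_pos: [0.4842, 0.1064, 0.2056]
eef_rot: [0.118, 0.697, -0.118, 0.697]
ft_force: [0.9, 0.8, 0.7]
grip_width: 0.094
time_s: 3.15
tool_pos: [0.4837, 0.108, 0.2054]
eef_rot: [-0.637, -0.308, 0.637, -0.308]
ft_force: [-0.6, -0.6, -0.2]
grip_width: 0.0939
3.15 [0.4837 0.108  0.2054] [-0.6 -0.6 -0.2] 0.09392175775384531 [-0.9   0.14  0.61  2.03 -0.09  1.   -0.91]
```

View pics/w1.png

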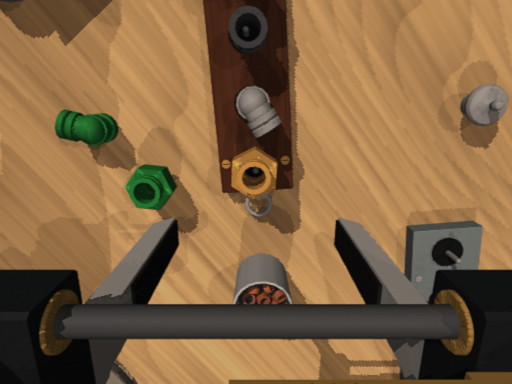

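The wrist view shows the union bore at (256,172), with two of its flats squarely left and right. The elbow is at (255,105) and the coupling at (248,28).

```bash
python3 - <<'E'
from h import *
st,f=pickle.load(open('pics/w1.pkl','rb'))
for n,p,z in(('union',(256,172),.075),('coup',(248,28),.063),('elbow',(254,102),.055)):print(n,ray(f,p,z,st)[:2].round(4))
a,b=ray(f,(254,102),.053,st),ray(f,(267,128),.053,st);print(np.degrees(np.arctan2(*(b-a)[1::-1])))
go(st,[*ray(f,(256,172),.075,st)[:2],.032],np.radians(-38.5))
E
```

```text
union [0.4896 0.1134]
coup [0.5658 0.2215]
elbow [0.5294 0.1668]
-101.06730601975138
turn [0.002 0.    0.   ] then shift cm [17.34  0.13 -0.79]
turn [-3.14 -0.    0.  ] then shift cm [17.34 -0.13  0.79]
```

```bash
python3 -m creep '2.9 0.09 -0.4 0 0 0 9.4;2.9 0 0 0 0 0 9.4;2.9 0 0 0 0 0 9.4;2.9 0 0 0 0 0 9.4;2.9 0 0 0 0 0 9.4;2 0 0 0 0 0 9.4;0.8 0 0 0 0 0 9.4;0 0 0 0 0 0 9.4;0 0 0 0 0 0 4;0 0 0 0 0 0 4;0 0 0 0 0 0 4;0 0 0 0 0 0 4;0 0 0 0 0 0 4;0 0 0 0 0 0 4;0 0 0 0 0 0 4;0 0 0 0 0 0 4' 40
```

```text
time_s: 4.8
tool_pos: [0.4867, 0.1107, 0.0325]
eef_rot: [-0.637, -0.306, 0.638, -0.306]
ft_force: [-3.9, 2.0, 6.9]
grip_width: 0.0455
```

```bash
python3 -m creep '-1 0 0 0 0 0 4;-3 0 0 0 0 0 4;-3 0 0 0 0 0 4;-3 0 0 0 0 0 4;-1 2.3 2.9 0 0 0 4;0 2.3 2.9 0 0 0 4;0 2.3 2.9 0 0 0 4;0 2.3 2.9 0 0 0 4;0 2.3 2.9 0 0 0 4;0 2.3 2.9 0 0 0 4;0 2.3 2.9 0 0 0 4;0 2.3 2.9 0 0 0 4;0 2.3 2.9 0 0 0 4;0 2.3 2.9 0 0 0 4;0 2.3 2.85 0 0 0 4;0 0 0 0 0 0 4;0 0 0 0 0 0 4';python3 look.py w2
```

```text
time_s: 6.5
tool_pos: [0.4848, -0.2972, 0.1426]
eef_rot: [-0.637, -0.305, 0.638, -0.306]
ft_force: [-0.2, 1.1, -4.2]
grip_width: 0.0457
6.5 [ 0.4848 -0.2972  0.1426] [-0.2  1.1 -4.2] 0.04571118895971049 [-0.13  0.39  0.72  1.94 -0.32  0.92  0.07]
```

View pics/w2.png

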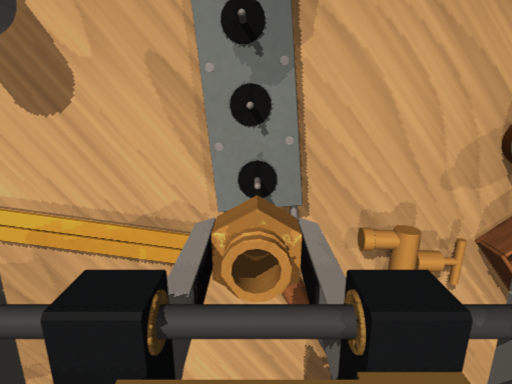

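The deck seats show discs at (257,180), which is the first, then (250,105) and (243,20). The held union's top ring is centred near (258,270).

```bash
python3 - <<'E'
from h import *
st,f=pickle.load(open('pics/w2.pkl','rb'))
im=f['frame'];g=im.max(2)
m=(g<45).astype(np.uint8);m[215:]=0;m[:,:190]=0;m[:,310:]=0
n,l,s,c=cv2.connectedComponentsWithStats(m)
for i in range(1,n):
    if s[i,4]>100:
        x,y,w,h=s[i,:4];q=(x+w/2-.5,y+h/2-.5);print(s[i],q,ray(f,q,.023,st)[:2].round(4))
print('tips');
for p in((258,184),(250,105),(242,14)):print(ray(f,p,.045,st)[:2].round(4))
print('union',ray(f,(258,269),st['tool_pos'][2]+.043,st)[:2].round(4))
g2=ray(f,(258,269),st['tool_pos'][2]+.043,st)
E
```

```text
[ 221    0   45   45 1570] (np.float64(243.0), np.float64(22.0)) [ 0.5649 -0.1819]
[ 230   83   41   43 1321] (np.float64(250.0), np.float64(104.0)) [ 0.5273 -0.2377]
[ 238  161   39   37 1044] (np.float64(257.0), np.float64(179.0)) [ 0.4887 -0.296 ]
tips
[ 0.4898 -0.2958]
[ 0.5273 -0.2383]
[ 0.5656 -0.1811]
union [ 0.4863 -0.2986]
```

```bash
python3 -m creep '1 0 -0.3 0 0 0 4;2 0 0 0 0 0 4;2 0 0 0 0 0 4;2 0 0 0 0 0 4;1.5 0 0 0 0 0 4;1 0 0 0 0 0 4;0.6 0 0 0 0 0 4;0.4 0 0 0 0 0 4;0.2 0 0 0 0 0 4;0.1 0 0 0 0 0 4;0.1 0 0 0 0 0 4;0.1 0 0 0 0 0 4;0 0 0 0 0 0 4;0 0 0 0 0 0 4'
```

```text
time_s: 7.95
tool_pos: [0.4874, -0.2939, 0.0326]
eef_rot: [0.637, 0.306, -0.637, 0.306]
ft_force: [0.2, 0.5, -3.8]
grip_width: 0.046
```

```bash
python3 -m creep '0.08 0 0 0 0 0 4;0 0 0 0 0 0 4;0 0 0 0 0 0 4'; python3 -m creep '0.06 0 0 0 0 0 4;0 0 0 0 0 0 4;0 0 0 0 0 0 4'
```

```text
time_s: 8.25
tool_pos: [0.4875, -0.2939, 0.0325]
eef_rot: [0.638, 0.306, -0.637, 0.306]
ft_force: [-4.3, 5.1, 14.7]
grip_width: 0.0459
time_s: 8.55
tool_pos: [0.4875, -0.2939, 0.0324]
eef_rot: [0.638, 0.306, -0.637, 0.306]
ft_force: [-8.1, 6.3, 27.9]
grip_width: 0.0456
```

```bash
python3 -m creep '0 0 0 0 0 0 5.5;0 0 0 0 0 0 5.5;0 0 0 0 0 0 9.4;0 0 0 0 0 0 9.4;0 0 0 0 0 0 9.4;-3 0 0 0 0 0 9.4;-3 0 0 0 0 0 9.4;-3 0 0 0 0 0 9.4;-3 0 0 0 0 0 9.4;-3 0 0 0 0 0 9.4;-2 0 0 0 0 0 9.4;0 0 0 0 0 0 9.4';python3 look.py w2b
python3 -m creep '0 -1.96 -2.96 -0.034 0 0 9.4;0 -1.96 -2.96 0 0 0 9.4;0 -1.96 -2.96 0 0 0 9.4;0 -1.96 -2.96 0 0 0 9.4;0 -1.96 -2.96 0 0 0 9.4;0 -1.96 -2.96 0 0 0 9.4;0 -1.96 -2.96 0 0 0 9.4;0 -1.96 -2.96 0 0 0 9.4;0 -1.96 -2.96 0 0 0 9.4;0 -1.96 -2.96 0 0 0 9.4;0 -1.96 -2.96 0 0 0 9.4;0 -1.96 -2.96 0 0 0 9.4;0 -1.96 -2.96 0 0 0 9.4;0 0 0 -.14 0 0 9.4;0 0 0 -.14 0 0 9.4;0 0 0 -.14 0 0 9.4;0 0 0 0 0 0 9.4;0 0 0 0 0 0 9.4';python3 look.py w3
```

```text
time_s: 9.75
tool_pos: [0.4885, -0.2946, 0.2036]
eef_rot: [0.638, 0.305, -0.636, 0.307]
ft_force: [-0.2, 0.3, -0.6]
grip_width: 0.094
9.75 [ 0.4885 -0.2946  0.2036] [-0.2  0.3 -0.6] 0.09396971293863998 [-0.19  0.32  0.76  1.88 -0.25  1.04  0.01]
time_s: 11.6
tool_pos: [0.5141, 0.1665, 0.2003]
eef_rot: [-0.553, -0.441, 0.554, -0.44]
ft_force: [1.3, -0.3, 0.3]
grip_width: 0.0938
11.6 [0.5141 0.1665 0.2003] [ 1.3 -0.3  0.3] 0.09383682418484708 [-0.84  0.22  0.48  1.93 -0.12  1.01 -0.53]
```

View pics/w2b.png

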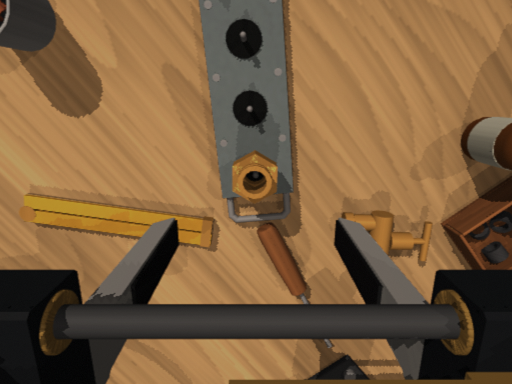

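View pics/w3.png

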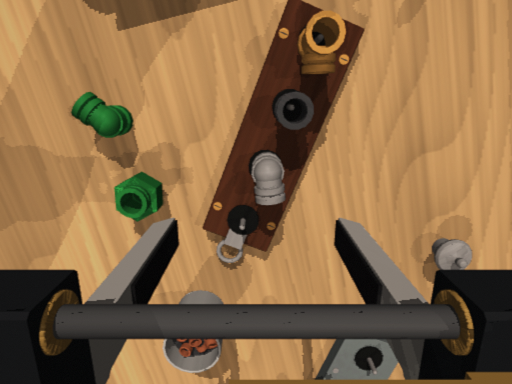

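In w2b the union stands on the seat next to the handle, with the pin in its bore. In w3 the elbow's rounded top is at (267,163) and its leg mouth at (270,198). The coupling is at (294,108) and the tee mouth at (325,34).

```bash
python3 - <<'E'
from h import *
st,f=pickle.load(open('pics/w3.pkl','rb'))
for n,p,z in(('coup',(294,107),.063),('elbowball',(267.5,168),.053),('tee',(325,34),.083),('free disc',(243,220),.023)):print(n,ray(f,p,z,st)[:2].round(4))
a,b=ray(f,(267,165),.055,st),ray(f,(270.5,198),.055,st);print('elbow dir',np.degrees(np.arctan2(*(b-a)[1::-1])))
a,b=ray(f,(324.5,34),.083,st),ray(f,(317,72),.053,st);print('tee dir',np.degrees(np.arctan2(*(b-a)[1::-1])))
m=f['frame'][135:215,235:305];cv2.imwrite('pics/c3.png',cv2.resize(m[:,:,::-1],None,fx=7,fy=7,interpolation=cv2.INTER_CUBIC))
go(st,[.527,.1665,.032],np.radians(-13))
E
```

```text
coup [0.5662 0.2256]
elbowball [0.5286 0.171 ]
tee [0.6011 0.2797]
free disc [0.4866 0.1096]
elbow dir -96.4165416273804
tee dir -101.7440543286929
turn [0.001 0.001 0.001] then shift cm [16.83  1.25 -0.29]
turn [-3.14e+00 -2.00e-03  1.00e-03] then shift cm [16.83 -1.25  0.29]
```

View pics/c3.png

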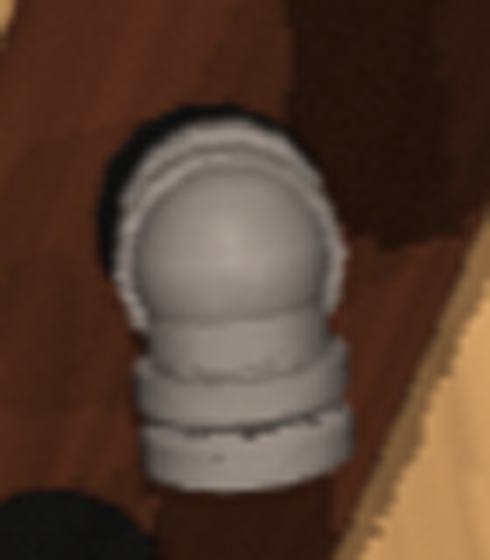

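```bash
python3 -m creep '0 0 0 -0.087 0 0 9.4;2.9 1.22 -0.22 0 0 0 9.4;2.9 0 0 0 0 0 9.4;2.9 0 0 0 0 0 9.4;2.9 0 0 0 0 0 9.4;2.9 0 0 0 0 0 9.4;1.5 0 0 0 0 0 9.4;0.83 0 0 0 0 0 9.4;0 0 0 0 0 0 9.4;0 0 0 0 0 0 2.8;0 0 0 0 0 0 2.8;0 0 0 0 0 0 2.8;0 0 0 0 0 0 2.8;0 0 0 0 0 0 2.8;0 0 0 0 0 0 2.8;0 0 0 0 0 0 2.8;0 0 0 0 0 0 2.8;0 0 0 0 0 0 2.8' 40
```

```text
time_s: 13.45
tool_pos: [0.5268, 0.1673, 0.0327]
eef_rot: [-0.532, -0.465, 0.532, -0.465]
ft_force: [-0.3, -0.1, 1.5]
grip_width: 0.0335
```

```bash
python3 -m creep '-1 0 0 0 0 0 2.8;-3 0 0 0 0 0 2.8;-3 0 0 0 0 0 2.8;-3 0 0 0 0 0 2.8;-1 0.51 3.65 0 0 0 2.8;0 0.51 3.65 0 0 0 2.8;0 0.51 3.65 0 0 0 2.8;0 0.51 3.65 0 0 0 2.8;0 0.51 3.65 0 0 0 2.8;0 0.51 3.65 0 0 0 2.8;0 0.51 3.65 0 0 0 2.8;0 0.51 3.65 0 0 0 2.8;0 0.51 3.65 0 0 0 2.8;0 0.51 3.65 0 0 0 2.8;0 0.51 3.65 0 0 0 2.8;0 0 0 0 0 0 2.8;0 0 0 0 0 0 2.8';python3 look.py w4; python3 - <<'E'
from h import *
st,f=pickle.load(open('pics/w4.pkl','rb'))
go(st,[.5268,-.238,.0327])
E
```

```text
time_s: 15.15
tool_pos: [0.5284, -0.2389, 0.1431]
eef_rot: [-0.533, -0.465, 0.533, -0.465]
ft_force: [-0.1, 0.6, -2.3]
grip_width: 0.0335
15.15 [ 0.5284 -0.2389  0.1431] [-0.1  0.6 -2.3] 0.03349805756596168 [-0.15  0.38  0.58  1.91 -0.26  0.92  0.42]
turn [0. 0. 0.] then shift cm [11.04 -0.17 -0.06]
turn [-3.142 -0.     0.   ] then shift cm [11.04  0.17  0.06]
```

View pics/w4.png

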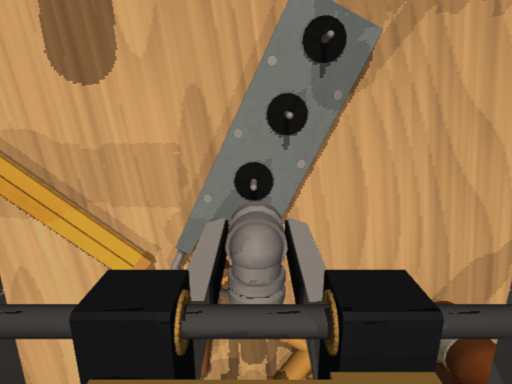

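The elbow is held straight in the jaws. Seat discs show at (254,180), (288,115) and (324,39). I'll check them with rays, then lower.

```bash
python3 - <<'E'
from h import *
st,f=pickle.load(open('pics/w4.pkl','rb'))
for p in((253.5,181),(287.5,115),(324,39)):print(ray(f,p,.023,st)[:2].round(4))
print('ball',ray(f,(257,240),st['tool_pos'][2]+.021,st)[:2].round(4))
E
python3 -m creep '1 -0.15 0 0 0 0 2.8;2 0 0 0 0 0 2.8;2 0 0 0 0 0 2.8;2 0 0 0 0 0 2.8;1.5 0 0 0 0 0 2.8;1 0 0 0 0 0 2.8;0.6 0 0 0 0 0 2.8;0 0 0 0 0 0 2.8;0 0 0 0 0 0 2.8'
```

```text
[ 0.5273 -0.2381]
[ 0.5665 -0.1809]
[ 0.6044 -0.1218]
ball [ 0.5306 -0.2352]
time_s: 16.1
tool_pos: [0.5276, -0.238, 0.0423]
eef_rot: [0.532, 0.465, -0.532, 0.466]
ft_force: [-0.0, 0.6, -2.2]
grip_width: 0.0335
```

```bash
python3 -m creep '0.5 0 0 0 0 0 2.8;0.3 0 0 0 0 0 2.8;0.1 0 0 0 0 0 2.8;0.1 0 0 0 0 0 2.8;0 0 0 0 0 0 2.8;0 0 0 0 0 0 2.8'; python3 -m creep '0.06 0 0 0 0 0 2.8;0 0 0 0 0 0 2.8;0 0 0 0 0 0 2.8'
```

```text
time_s: 16.7
tool_pos: [0.5273, -0.2377, 0.0327]
eef_rot: [0.533, 0.466, -0.532, 0.465]
ft_force: [-6.5, 3.1, 18.4]
grip_width: 0.0336
time_s: 17.0
tool_pos: [0.5273, -0.2378, 0.0327]
eef_rot: [0.533, 0.465, -0.532, 0.465]
ft_force: [-10.0, 5.5, 31.1]
grip_width: 0.0333
```

```bash
python3 -m creep '0 0 0 0 0 0 4.4;0 0 0 0 0 0 4.4;0 0 0 0 0 0 9.4;0 0 0 0 0 0 9.4;0 0 0 0 0 0 9.4;-3 0 0 0 0 0 9.4;-3 0 0 0 0 0 9.4;-3 0 0 0 0 0 9.4;-3 0 0 0 0 0 9.4;-3 0 0 0 0 0 9.4;-2 0 0 0 0 0 9.4;0 0 0 0 0 0 9.4';python3 look.py w4b
python3 -m creep '0 -0.2 -3.54 0 0 0 9.4;0 -0.2 -3.54 0 0 0 9.4;0 -0.2 -3.54 0 0 0 9.4;0 -0.2 -3.54 0 0 0 9.4;0 -0.2 -3.54 0 0 0 9.4;0 -0.2 -3.54 0 0 0 9.4;0 -0.2 -3.54 0 0 0 9.4;0 -0.2 -3.54 0 0 0 9.4;0 -0.2 -3.54 0 0 0 9.4;0 -0.2 -3.54 0 0 0 9.4;0 -0.2 -3.54 0 0 0 9.4;0 -0.2 -3.54 0 0 0 9.4;0 -0.2 -3.54 0 0 0 9.4;0 0 0 .149 0 0 9.4;0 0 0 .149 0 0 9.4;0 0 0 .149 0 0 9.4;0 0 0 0 0 0 9.4;0 0 0 0 0 0 9.4';python3 look.py w5; python3 -c "
import cv2,numpy as np
a=cv2.imread('pics/w4b.png');b=cv2.imread('pics/w5.png');cv2.imwrite('pics/p45.png',np.hstack([a[:270,120:420],b[:270,120:420]]))"
```

```text
time_s: 18.2
tool_pos: [0.5285, -0.2384, 0.2038]
eef_rot: [0.533, 0.464, -0.531, 0.466]
ft_force: [0.4, 1.0, 1.1]
grip_width: 0.094
18.2 [ 0.5285 -0.2384  0.2038] [0.4 1.  1.1] 0.09400284950414992 [-0.19  0.31  0.62  1.86 -0.21  1.04  0.38]
time_s: 20.05
tool_pos: [0.5626, 0.2217, 0.2002]
eef_rot: [-0.621, -0.337, 0.622, -0.337]
ft_force: [-0.5, -0.3, 0.7]
grip_width: 0.0938
20.05 [0.5626 0.2217 0.2002] [-0.5 -0.3  0.7] 0.09378286563340743 [-0.89  0.35  0.52  1.8  -0.19  1.05 -0.88]
```

View pics/p45.png

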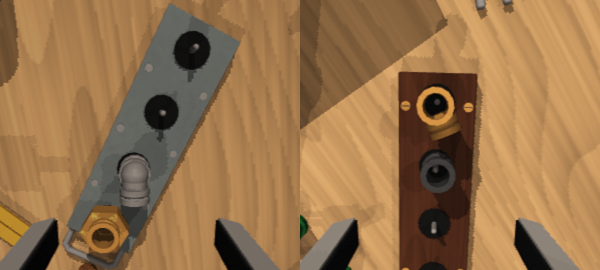

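The left half shows the elbow on seat 2 and the union on seat 1. The right half shows the coupling's top ring at (257,162) and the tee's at (256,105), full-frame.

```bash
python3 - <<'E'
from h import *
st,f=pickle.load(open('pics/w5.pkl','rb'))
c=ray(f,(257,161),.063,st);print('coup',c.round(4),'tee',ray(f,(256,105),.083,st).round(4),'free disc',ray(f,(254,224),.023,st).round(4))
a,b=ray(f,(256,105),.083,st),ray(f,(264,133),.053,st);print('tee dir',np.degrees(np.arctan2(*(b-a)[1::-1])))
go(st,[.566,.2225,.032])
E
```

```text
coup [0.574  0.2349 0.063 ] tee [0.6028 0.2813 0.083 ] free disc [0.5257 0.1666 0.023 ]
tee dir -106.8152435607054
turn [0.    0.001 0.   ] then shift cm [16.82  0.24 -0.25]
turn [-3.142e+00 -1.000e-03  2.000e-03] then shift cm [16.82 -0.24  0.25]
```

```bash
python3 -m creep '2.9 0.16 -0.38 0 0 0 9.4;2.9 0 0 0 0 0 9.4;2.9 0 0 0 0 0 9.4;2.9 0 0 0 0 0 9.4;2.9 0 0 0 0 0 9.4;1.5 0 0 0 0 0 9.4;0.8 0 0 0 0 0 9.4;0 0 0 0 0 0 9.4;0 0 0 0 0 0 2.8;0 0 0 0 0 0 2.8;0 0 0 0 0 0 2.8;0 0 0 0 0 0 2.8;0 0 0 0 0 0 2.8;0 0 0 0 0 0 2.8;0 0 0 0 0 0 2.8;0 0 0 0 0 0 2.8;0 0 0 0 0 0 2.8' 40
```

```text
time_s: 21.8
tool_pos: [0.5665, 0.224, 0.0332]
eef_rot: [-0.622, -0.336, 0.622, -0.336]
ft_force: [-0.4, -0.4, 1.7]
grip_width: 0.0374
```

```bash
python3 -m creep '-1 0 0 0 0 0 2.8;-3 0 0 0 0 0 2.8;-3 0 0 0 0 0 2.8;-3 0 0 0 0 0 2.8;-1 2.03 3.07 0 0 0 2.8;0 2.03 3.07 0 0 0 2.8;0 2.03 3.07 0 0 0 2.8;0 2.03 3.07 0 0 0 2.8;0 2.03 3.07 0 0 0 2.8;0 2.03 3.07 0 0 0 2.8;0 2.03 3.07 0 0 0 2.8;0 2.03 3.07 0 0 0 2.8;0 2.03 3.07 0 0 0 2.8;0 2.03 3.07 0 0 0 2.8;0 2.03 3.07 0 0 0 2.8;0 0 0 0 0 0 2.8;0 0 0 0 0 0 2.8';python3 look.py w6; python3 - <<'E'
from h import *
st,f=pickle.load(open('pics/w6.pkl','rb'))
go(st,[.566,-.181,.0327])
print(proj(f,[.566,-.181,.023],st))
E
```

```text
time_s: 23.5
tool_pos: [0.5674, -0.1818, 0.1435]
eef_rot: [-0.623, -0.335, 0.623, -0.335]
ft_force: [0.7, 0.1, -1.2]
grip_width: 0.0377
23.5 [ 0.5674 -0.1818  0.1435] [ 0.7  0.1 -1.2] 0.03766404548625556 [-0.26  0.41  0.59  1.87 -0.28  0.94 -0.12]
turn [0. 0. 0.] then shift cm [ 1.108e+01 -1.600e-01  1.000e-02]
turn [-3.142 -0.     0.   ] then shift cm [ 1.108e+01  1.600e-01 -1.000e-02]
[252.96241607 182.26113579]
```

View pics/w6.png

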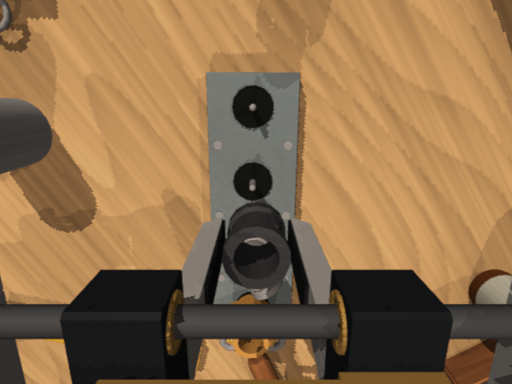

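The coupling is held, with its top ring at (257,255). The third seat's disc is at (252,181), matching the predicted (253,182).

```bash
python3 - <<'E'
from h import *
st,f=pickle.load(open('pics/w6.pkl','rb'))
print(proj(f,[*st['tool_pos'][:2],st['tool_pos'][2]+.03],st),(ray(f,(257,255),st['tool_pos'][2]+.03,st)-st['tool_pos']).round(4))
E
python3 -m creep '1 -0.15 0 0 0 0 2.8;2 0 0 0 0 0 2.8;2 0 0 0 0 0 2.8;2 0 0 0 0 0 2.8;1.5 0 0 0 0 0 2.8;0 0 0 0 0 0 2.8'
```

```text
[253.77367577 255.4993922 ] [ 0.0015 -0.0007  0.03  ]
time_s: 24.15
tool_pos: [0.5653, -0.1788, 0.0561]
eef_rot: [-0.621, -0.337, 0.623, -0.335]
ft_force: [0.0, 0.2, -2.0]
grip_width: 0.0373
```

Centred within 2 mm; lowering.

```bash
python3 -m creep '1 0 0 0 0 0 2.8;0.6 0 0 0 0 0 2.8;0.4 0 0 0 0 0 2.8;0.2 0 0 0 0 0 2.8;0.1 0 0 0 0 0 2.8;0 0 0 0 0 0 2.8;0 0 0 0 0 0 2.8'; python3 -m creep '0.08 0 0 0 0 0 2.8;0 0 0 0 0 0 2.8;0 0 0 0 0 0 2.8'
```

```text
time_s: 24.85
tool_pos: [0.5666, -0.1801, 0.0354]
eef_rot: [0.622, 0.336, -0.622, 0.336]
ft_force: [0.7, -0.7, -2.4]
grip_width: 0.0373
time_s: 25.15
tool_pos: [0.5665, -0.18, 0.0344]
eef_rot: [0.622, 0.336, -0.622, 0.336]
ft_force: [-0.2, -0.0, -1.9]
grip_width: 0.0376
```

```bash
python3 -m creep '0.1 0 0 0 0 0 2.8;0 0 0 0 0 0 2.8;0 0 0 0 0 0 2.8'; python3 -m creep '0.08 0 0 0 0 0 2.8;0 0 0 0 0 0 2.8;0 0 0 0 0 0 2.8'
```

```text
time_s: 25.45
tool_pos: [0.5665, -0.18, 0.0333]
eef_rot: [-0.622, -0.336, 0.622, -0.336]
ft_force: [0.5, 0.0, -1.8]
grip_width: 0.0376
time_s: 25.75
tool_pos: [0.5665, -0.1801, 0.0331]
eef_rot: [0.622, 0.336, -0.622, 0.336]
ft_force: [-3.1, 1.3, 8.8]
grip_width: 0.0373
```

```bash
python3 -m creep '0 0 0 0 0 0 4.8;0 0 0 0 0 0 4.8;0 0 0 0 0 0 9.4;0 0 0 0 0 0 9.4;0 0 0 0 0 0 9.4;-3 0 0 0 0 0 9.4;-3 0 0 0 0 0 9.4;-3 0 0 0 0 0 9.4;-3 0 0 0 0 0 9.4;-3 0 0 0 0 0 9.4;-2 0 0 0 0 0 9.4;0 0 0 0 0 0 9.4';python3 look.py w6b
python3 -m creep '0 -1.73 -3.1 0 0 0 9.4;0 -1.73 -3.1 0 0 0 9.4;0 -1.73 -3.1 0 0 0 9.4;0 -1.73 -3.1 0 0 0 9.4;0 -1.73 -3.1 0 0 0 9.4;0 -1.73 -3.1 0 0 0 9.4;0 -1.73 -3.1 0 0 0 9.4;0 -1.73 -3.1 0 0 0 9.4;0 -1.73 -3.1 0 0 0 9.4;0 -1.73 -3.1 0 0 0 9.4;0 -1.73 -3.1 0 0 0 9.4;0 -1.73 -3.1 0 0 0 9.4;0 -1.73 -3.1 0 0 0 9.4;0 0 0 -.149 0 0 9.4;0 0 0 -.149 0 0 9.4;0 0 0 0 0 0 9.4;0 0 0 0 0 0 9.4;0 0 0 0 0 0 9.4';python3 look.py w7; python3 -c "
import cv2,numpy as np
a=cv2.imread('pics/w6b.png');b=cv2.imread('pics/w7.png')
b=cv2.resize(b[110:240,190:330],None,fx=3,fy=3,interpolation=2)
a=cv2.resize(a[:300,120:420],(390,390))
cv2.imwrite('pics/p67.png',np.hstack([a,b]))"
```

```text
time_s: 26.95
tool_pos: [0.5678, -0.1805, 0.2053]
eef_rot: [0.624, 0.335, -0.621, 0.337]
ft_force: [0.2, -0.1, -0.3]
grip_width: 0.0938
26.95 [ 0.5678 -0.1805  0.2053] [ 0.2 -0.1 -0.3] 0.09380322954748853 [-0.3   0.34  0.63  1.82 -0.23  1.05 -0.17]
time_s: 28.8
tool_pos: [0.5997, 0.2799, 0.2021]
eef_rot: [-0.566, -0.423, 0.567, -0.423]
ft_force: [-0.2, 0.7, -0.3]
grip_width: 0.0942
28.8 [0.5997 0.2799 0.2021] [-0.2  0.7 -0.3] 0.09422350127265111 [-0.84  0.43  0.41  1.66 -0.19  1.09 -0.66]
```

View pics/p67.png

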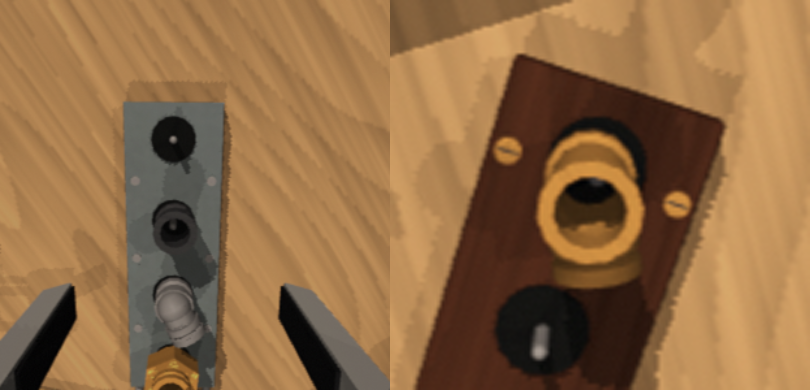

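The coupling stands on seat 3 with its pin visible in the bore. The tee's top ring is at (257,181) full-frame, and its branch points straight down the image, so the jaw is aligned.

```bash
python3 - <<'E'
from h import *
st,f=pickle.load(open('pics/w7.pkl','rb'))
print('tee',ray(f,(256.7,180.7),.083,st).round(4),'disc3',ray(f,((543-390)/3+190,330/3+110),.023,st).round(4))
go(st,[.602,.281,.039])
E
```

```text
tee [0.6019 0.2806 0.083 ] disc3 [0.5662 0.2249 0.023 ]
turn [0.    0.001 0.   ] then shift cm [16.31  0.19 -0.17]
turn [-3.142e+00 -1.000e-03  1.000e-03] then shift cm [16.31 -0.19  0.17]
```

```bash
python3 -m creep '2.9 0.19 -0.17 0 0 0 9.4;2.9 0 0 0 0 0 9.4;2.9 0 0 0 0 0 9.4;2.9 0 0 0 0 0 9.4;2.4 0 0 0 0 0 9.4;1.5 0 0 0 0 0 9.4;0.8 0 0 0 0 0 9.4;0 0 0 0 0 0 9.4;0 0 0 0 0 0 2.8;0 0 0 0 0 0 2.8;0 0 0 0 0 0 2.8;0 0 0 0 0 0 2.8;0 0 0 0 0 0 2.8;0 0 0 0 0 0 2.8;0 0 0 0 0 0 2.8;0 0 0 0 0 0 2.8;0 0 0 0 0 0 2.8' 40
```

```text
time_s: 30.55
tool_pos: [0.6019, 0.2815, 0.0396]
eef_rot: [-0.565, -0.425, 0.566, -0.424]
ft_force: [-1.5, 0.0, 1.6]
grip_width: 0.0342
```

```bash
python3 -m creep '-1 0 0 0 0 0 2.8;-3 0 0 0 0 0 2.8;-3 0 0 0 0 0 2.8;-3 0 0 0 0 0 2.8;-1 1.05 3.52 0 0 0 2.8;0 1.05 3.52 0 0 0 2.8;0 1.05 3.52 0 0 0 2.8;0 1.05 3.52 0 0 0 2.8;0 1.05 3.52 0 0 0 2.8;0 1.05 3.52 0 0 0 2.8;0 1.05 3.52 0 0 0 2.8;0 1.05 3.52 0 0 0 2.8;0 1.05 3.52 0 0 0 2.8;0 1.05 3.52 0 0 0 2.8;0 1.05 3.52 0 0 0 2.8;0 0 0 0 0 0 2.8;0 0 0 0 0 0 2.8;0 0 0 0 0 0 2.8';python3 look.py w8; python3 - <<'E'
from h import *
st,f=pickle.load(open('pics/w8.pkl','rb'))
go(st,[.604,-.1228,.0396])
print(proj(f,[.604,-.1228,.023],st),proj(f,[*st['tool_pos'][:2],st['tool_pos'][2]+.0434],st))
E
```

```text
time_s: 32.35
tool_pos: [0.6049, -0.1217, 0.1498]
eef_rot: [0.565, 0.425, -0.565, 0.425]
ft_force: [-0.2, 0.3, -2.3]
grip_width: 0.0337
32.35 [ 0.6049 -0.1217  0.1498] [-0.2  0.3 -2.3] 0.033723979865242074 [-0.28  0.42  0.48  1.82 -0.23  0.96  0.02]
turn [-0. -0.  0.] then shift cm [11.02 -0.05  0.13]
turn [3.142e+00 0.000e+00 1.000e-03] then shift cm [11.02  0.05 -0.13]
[254.1222183 181.4964403] [253.53967114 268.09920574]
```

View pics/w8.png

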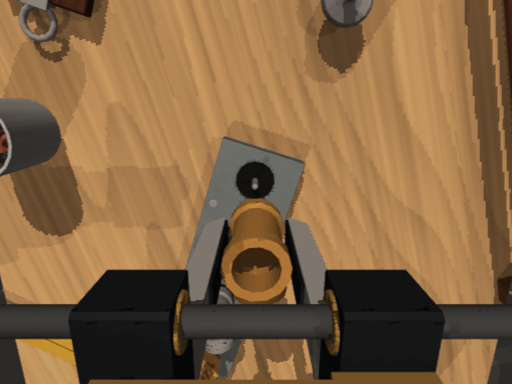

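The tee is held upright with its ring at (257,266). Disc 4 is at (255,180), within 2 px of the prediction. Lowering.

```bash
python3 -m creep '1 -0.05 0.13 0 0 0 2.8;2 0 0 0 0 0 2.8;2 0 0 0 0 0 2.8;2 0 0 0 0 0 2.8;1.5 0 0 0 0 0 2.8;1 0 0 0 0 0 2.8;0.6 0 0 0 0 0 2.8;0.4 0 0 0 0 0 2.8;0.2 0 0 0 0 0 2.8;0.1 0 0 0 0 0 2.8;0.1 0 0 0 0 0 2.8;0 0 0 0 0 0 2.8;0 0 0 0 0 0 2.8'; python3 -m creep '0.1 0 0 0 0 0 2.8;0 0 0 0 0 0 2.8;0 0 0 0 0 0 2.8'
```

```text
time_s: 33.7
tool_pos: [0.6041, -0.1238, 0.0408]
eef_rot: [0.566, 0.424, -0.565, 0.425]
ft_force: [0.4, -0.3, -3.2]
grip_width: 0.0341
time_s: 34.0
tool_pos: [0.6039, -0.1238, 0.0396]
eef_rot: [-0.566, -0.424, 0.566, -0.424]
ft_force: [-0.3, -1.2, -2.2]
grip_width: 0.0341
```

```bash
python3 -m creep '0.08 0 0 0 0 0 2.8;0 0 0 0 0 0 2.8;0 0 0 0 0 0 2.8'; python3 -m creep '0.06 0 0 0 0 0 2.8;0 0 0 0 0 0 2.8;0 0 0 0 0 0 2.8'
```

```text
time_s: 34.3
tool_pos: [0.604, -0.1238, 0.0395]
eef_rot: [0.566, 0.425, -0.565, 0.424]
ft_force: [-4.0, 0.9, 10.8]
grip_width: 0.0339
time_s: 34.6
tool_pos: [0.6041, -0.1238, 0.0394]
eef_rot: [0.566, 0.425, -0.565, 0.424]
ft_force: [-7.5, 2.8, 21.3]
grip_width: 0.0339
```

Seated. I'll release, rise, move clear and check.

```bash
python3 -m creep '0 0 0 0 0 0 4.4;0 0 0 0 0 0 4.4;0 0 0 0 0 0 9.4;0 0 0 0 0 0 9.4;0 0 0 0 0 0 9.4;-3 0 0 0 0 0 9.4;-3 0 0 0 0 0 9.4;-3 0 0 0 0 0 9.4;-3 0 0 0 0 0 9.4;-3 0 0 0 0 0 9.4;-2 0 0 0 0 0 9.4;0 0 -3 0 0 0 9.4;0 0 -4 0 0 0 9.4;0 0 -4 0 0 0 9.4;0 0 -4 0 0 0 9.4;0 0 -4 0 0 0 9.4;0 0 -4 0 0 0 9.4;0 0 0 0 0 0 9.4;0 0 0 0 0 0 9.4'
python3 - <<'E'
from cell import *
import cv2,numpy as np
a=grab_frame('scene')['frame'][:,:,::-1];b=grab_frame('top')['frame'][:,:,::-1]
a=cv2.resize(a[110:220,140:240],None,fx=4,fy=4,interpolation=2);b=cv2.resize(b[140:250,285:385+45],None,fx=2.7,fy=4*110/110,interpolation=2)
cv2.imwrite('pics/fin.png',np.hstack([a,b[:a.shape[0]]]))
print(get_state()['tool_pos'],get_state()['ft_force'])
E
```

```text
time_s: 36.5
tool_pos: [0.668, 0.0979, 0.2077]
eef_rot: [-0.565, -0.425, 0.565, -0.425]
ft_force: [-0.1, -0.6, -1.2]
grip_width: 0.0942
[0.66803456 0.09568484 0.20816631] [ 0.67790273 -0.4072151   0.13029098]
```

View pics/fin.png

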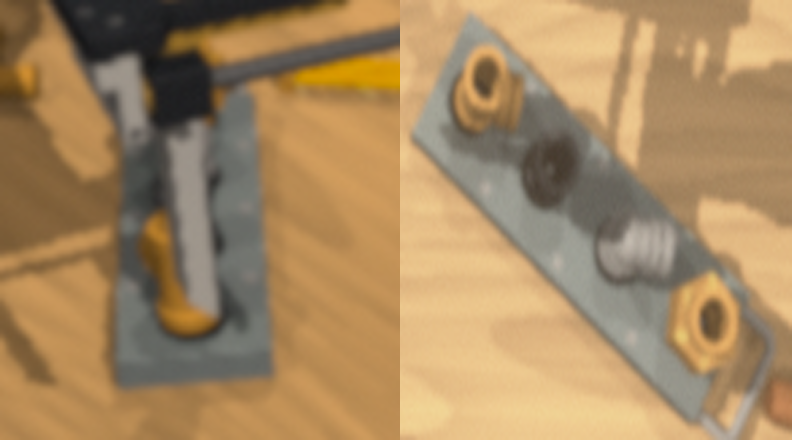

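The top view shows all four upright on their discs. From the handle they run union, elbow, coupling, tee, and the gripper is clear.

```bash
python3 -c "
from cell import *
print(close_job())"
```

```text
the job is handed in; nothing more can be done
None
```

I moved all four fittings to the grey carrying rack in the order they stood on the bench rack. From the handle they are union, elbow, coupling, tee. I handed the job in at about 37 s of the 115 s allowed.

- **Seating:** I lowered each fitting until the wrist felt the disc (about 9 to 31 N). The tool was then within about 0.2 mm (elbow 0 mm) of its height when gripping on the bench rack. I released each one there without dropping it.
- **Final top view:** it shows all four upright on their own discs, with the gripper open and clear. Close wrist views also showed the pin inside the union's and coupling's bores. I have no close wrist view of the tee after its release.
- **Not confirmed:** in the last scene view the gripper hid most of the row, so the final check rests on the top view.
- **Disagreement:** I measured the elbow's leg at about 26 to 30° off the rack's row in most views, against the stated 20°. I gripped it at the angle I saw, and it closed at 33.5 mm on the 34 mm width as expected.
- **Look-alikes:** I did not touch the green ones or the loose brass piece.

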